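Mesh the geared polariser into the filter holder

ROBOT

A 6-joint arm with a two-finger parallel gripper is mounted at the origin on the work surface. World frame = base frame: x ahead of the robot, y to its left, z up, the work surface at z = 0. Lengths are in m, angles in rad, forces in N, time in s.
With the tool pointing down it reaches from about 0.3 to 0.775 m from the base axis. Payload 14.6 kg.
Tool frame: the origin (TCP) lies on the mounting face of the last link; the fingertips stand 199 mm ahead of it and the grasp point (between the pads) lies 180 mm ahead of it; z points along the fingers, y is the line along which they close (so a half turn about z gives the same grasp; the last joint's range is limited). The gripper opens to 94 mm and grips with 3 to 60 N. Pads are 16 mm wide; open, the fingers measure 119 mm over their backs; the gripper's body (75 mm by 177 mm) begins 78 mm behind the grasp point.
Start: joints at [-1.324, 0.3, 1.521, -0, 1.321, -0.067], TCP at [0.17, -0.523, 0.405] pointing down, gripper open.
Joint ranges: [-3.03, 3.03], [-0.79, 2.21], [0.23, 2.52], [-1.04, 4.18], [0, 3.07], [-2.55, 2.55]. Speed limits (rad/s): [2.22, 2.22, 2.57, 3.14, 3.14, 3.14].

INTERFACE

Orientations are given as [roll, pitch, yaw] about the fixed x, y, z axes, in that order (R = Rz(yaw) Ry(pitch) Rx(roll)).
In Python, from station import get_obs, camera, hand_in gives the robot as it stands.
- The arm moves only by the tool apply_moves, never from a script. Its argument "increments" is a list of rows, each an object of numbers: "tx", "ty", "tz": the shift along the tool's x, y, z as a fraction of full scale; "ax", "ay", "az": the turn, a rotation vector about the tool's x, y, z as a fraction of full scale. In form: [{"tx": .., "ty": .., "tz": .., "ax": .., "ay": .., "az": ..}, ...]. A call has 1 to 12 rows; each row shifts and turns the commanded pose from where the row before left it, along the tool's axes as they then stand; what a row does not reach is not made up. Full scale, the value 1, is 30 mm for a shift and 5 degrees for a turn. A row lasts 1/8 s, in which the tool goes at most 62.5 mm and 10.7 degrees, less where a joint would pass 70% of its speed; a pose out of reach is approached as far as the arm can. A call with a number of a shift or a turn outside -1 to 1 is refused whole. A call with a gripper value outside its range is refused whole. "jaw" is the closure, from 0 (fully open) to 1 (shut), set as the call begins (left out, the last holds). The fingers move at their own pace and stop on an object; "force" is the grip in N (left out, the last holds). Time passes only in rows, so rows that do not move let the fingers close. It gives the time, the measured TCP pose, the force, the opening and the grip force at its end, in the units of the state.
- get_obs(): the state, without advancing time (a new reading comes with each control period).
- camera(name): name is "scene" or "top" or "wrist"; returns a dict with "pixels" (420x560x3 uint8, red, green, blue), "camera_matrix" (3x3 intrinsics, pixels), "dist" ([k1, k2, p1, p2, k3] as OpenCV has them; the pictures are not rectified), "R" (3x3) and "t" (3): a world point X has camera coordinates R X + t; the wrist camera has in their place "T_tool_cam" (4x4, takes a point from camera to tool coordinates, whose origin is the TCP and whose axes are the flange's). Camera axes: x right, y down, z forward; pixel columns grow to the right and rows downward; lengths in m; the calibration is good to about 2 mm. A picture is of the moment at which its call begins: read the wrist's pose just before it. There is no depth.
- hand_in(): hands the job in; it is judged then, once.
The state is a dict: "time_s": time; "qpos": joint angles; "joint_vel": joint speeds; "tau": joint torques, N m; "ee_pos": TCP position; "eef_rot": TCP orientation; "force": force on the tool from outside, world axes, zero at the start; "moment": the same for the moment, N m; "grip_width": finger opening in m; "grip_force": force on a finger pad.
Only numpy, scipy, OpenCV 4.12 (cv2) and the standard library are available. Lean on these libraries where they do the work, as an engineer would, in place of code of your own. Each camera call takes 0.05 s, during which the arm holds its last target. There are 200 camera calls.

TASK

The geared polariser lies in its open black shell: fit it into the round opening of the square filter holder on the upright lens, turning it until its rim teeth mesh with the holder's orange drive wheel and then pressing it gently, without forcing the teeth, until it is fully home and flat on the holder, and let go of it. Leave the other kit on the bench as it lies and the clear box shut; it does not matter if the empty shell shifts.

Things in the scene. Friction and masses are not known exactly. Their poses are not given: they have to be found in the camera images.
- polariser: Geared polariser, 32 mm tall, 120 g, lying level in its open shell. From the bottom up: black spigot 54 mm in diameter, 12 mm tall (lowest 6 mm taper to 46 mm); gear 7 mm thick; silver collar with dark glass on top. Origin at the centre of the spigot's underside, z up its axis; x points at the middle of one tooth, marked by a white dot.
- gear_face (a point): Centre of the underside of the polariser's gear, 12 mm above the polariser's origin; it lies on the holder's plate when home. The gear has 32 straight silver teeth, 85 mm over the tips, 80 mm pitch diameter, 11.25 degrees from tooth to tooth; teeth 3.4 mm wide, 2.8 mm at the tips. Axes as the polariser's.
- shell: The loose open black plastic shell, 100 mm across and 13 mm tall with a floor 3 mm thick, in which the polariser lies with its spigot on the floor. Origin at the centre of its underside.
- holder: Lens of radius 46 mm standing upright in an immovable bench cradle (130 mm square), with an aluminium filter holder plate on its front, facing up: 116 mm (x) by 128 mm (y), top face 119 mm above the bench, round opening 56 mm wide and 15 mm deep at its centre. Two rails 6 mm high run along x at y = plus and minus 57 to 64 mm. Origin on the bench under the opening; z up.
- seat (a point): Centre of the holder's round opening, on the plate's top face, 119 mm above the bench. Axes as the holder's. The polariser is home when its gear_face lies here.
- shell_stack: Bystander: stack of four closed black filter shells, 92 mm across, 76 mm tall. Origin under its centre.
- blower: Bystander: black rubber blower bulb 60 mm in diameter with a stainless steel tip, 150 mm long in all, lying along its y. Origin on the bench beneath it, 60 mm from its blunt end.
- white_cap: Bystander: white silicone lens cap, 72 mm across, 14 mm tall. Origin under its centre.
- filter_frame: Bystander: aluminium square filter frame with glass, 100 by 100 by 6 mm, lying flat. Origin under its centre.
- spare_lens: Bystander: black lens with a yellow ring, 78 mm across, 104 mm tall, standing upright. Origin under its centre.
- brush: Bystander: dusting brush 160 mm long, lying along its x. Origin under its middle.
- collar (a point): Middle of the polariser's knurled silver collar, the place to grasp it from above: 58 mm in diameter, 13 mm tall, from 19 to 32 mm above the polariser's origin; this point lies on the axis, 25.5 mm above the origin. The gear's top face, which sticks out all round below it, is 19 mm above the origin.
- cube_lid (a joint): Bystander: the hinged flap lid of a clear acrylic box, 100 mm square and 95 mm tall, standing fixed at the far side of the bench; 0 rad is shut, growing as it opens.
- wheel: The holder's orange drive wheel: 12 teeth 2.8 mm wide, 35 mm over the tips, from 0.5 to 6 mm above the plate. Origin on its axis at the plate's face, 56.2 mm along the holder's +x from the seat; z up, x at the middle of a tooth. It turns stiffly (0.15 N m) and stays put. Unmeshed, the polariser's teeth rest on it, gear face 6 mm above the plate, spigot 6 mm in the opening.

How it is judged:
At the end, for the whole second after the job is handed in: The polariser sits upright in the holder's opening, its gear face within 1.8 mm of the plate's top face (so its teeth are meshed over their full depth) and within 3 mm of the opening's centre, tilted less than 0.04 rad, at rest and released (z of gear_face in the frame of seat between -0.0018 and 0.0018 m and horizontal distance between gear_face and seat below 0.003 m and angle between polariser's own z axis and vertical below 0.04 rad and linear speed of polariser below 0.01 m/s and angular speed of polariser below 0.1 rad/s); the robot touches nothing.
It fails at once if the polariser's teeth were forced against the drive wheel's (more than 30 N) (contact force between polariser and wheel above 30 N).
It fails at once if the polariser was dropped or banged into the holder (faster than 0.3 m/s within 30 mm of its seat) (distance between gear_face and seat below 0.03 m and linear speed of polariser above 0.3 m/s).
It fails at once if another piece of kit was shoved more than 25 mm out of its place (distance of any of shell_stack, blower, white_cap, filter_frame, spare_lens, brush from where it was at the start of the episode above 0.025 m).
It fails at once if the clear box's lid was opened (value of joint cube_lid above 0.3 rad).
It also fails if it takes over 54 s, if anything falls off the work surface, if the arm or the gripper's body presses on something with over 40 N, if the wrist force passes 120 N, or if a joint passes its speed limit or range.

## Working session

There is one attempt and no reset: what is moved stays moved. The work goes in short steps, Python scripts to look and compute and a tool call to move; the robot and the scene stay as the last step left them, time stands still between calls to the robot, and variables do not carry over. Pictures are saved under pics/ and viewed, at most 10 in all, crops included, and the job is handed in when it is done.

Besides the shell and the picture viewer there is one more tool, called after "Call:" in YAML: its name, and indented under it one key for each argument. apply_moves: Moves the arm, as the interface text tells. Its arguments: {"type":"object","properties":{"increments":{"type":"array"},"jaw":{"type":"number"},"force":{"type":"number"}},"required":["increments"]}

```bash
mkdir -p pics; ls; cat > h.py <<'E'
import numpy as np, cv2
from station import get_obs, camera
from scipy.spatial.transform import Rotation as Ro
def grab(name,fn=None):
    o=get_obs(); c=camera(name)
    im=cv2.cvtColor(np.asarray(c["pixels"],np.uint8),cv2.COLOR_RGB2BGR)
    K=np.array(c["camera_matrix"]);d=np.array(c["dist"])
    if name=="wrist":
        T=np.eye(4);T[:3,:3]=Ro.from_euler("xyz",o["eef_rot"]).as_matrix();T[:3,3]=o["ee_pos"]
        T=T@np.array(c["T_tool_cam"]);Rcw=T[:3,:3];p=T[:3,3]
    else:
        Rcw=np.array(c["R"]).T;p=-Rcw@np.array(c["t"])
    if fn: cv2.imwrite("pics/"+fn,im)
    return dict(im=im,K=K,d=d,R=Rcw,p=p,o=o)
def plane(g,uv,z):
    n=cv2.undistortPoints(np.array(uv,float).reshape(-1,1,2),g["K"],g["d"])[:,0]
    r=np.c_[n,np.ones(len(n))]@g["R"].T
    return g["p"]+r*((z-g["p"][2])/r[:,2])[:,None]
def ray(g,uv):
    n=cv2.undistortPoints(np.array(uv,float).reshape(-1,1,2),g["K"],g["d"])[0,0]
    r=g["R"]@np.r_[n,1];return g["p"],r/np.linalg.norm(r)
def tri(a,b):
    A=[];B=[]
    for p,r in(a,b):
        M=np.eye(3)-np.outer(r,r);A.append(M);B.append(M@p)
    X=np.linalg.lstsq(np.vstack(A),np.hstack(B),rcond=None)[0]
    return X,[np.linalg.norm(M@(X-p)) for M,(p,r) in zip(A,(a,b))]
def proj(g,X):
    Rv=g["R"].T;return cv2.projectPoints(np.array(X,float).reshape(-1,1,3),cv2.Rodrigues(Rv)[0],-Rv@g["p"],g["K"],g["d"])[0][:,0]
E
python3 - <<'E'
from h import *
a=grab("scene","s0.png");b=grab("top","t0.png")
for g in(a,b):print(g["p"].round(3),g["R"][:,2].round(2),g["K"][0,0])
c=grab("wrist","w0.png");print(c["p"],c["R"].round(3),c["K"],c["o"])
E
```

```text
pics
[ 1.055 -0.385  1.06 ] [-0.42  0.33 -0.84] 419.5667565603375
[0.314 0.019 1.552] [ 0.2  -0.02 -0.98] 455.9644146878037
[ 0.23260038 -0.50262666  0.38363476] [[ 0.308 -0.925 -0.22 ]
 [-0.951 -0.3   -0.07 ]
 [-0.002  0.231 -0.973]] [[375.4399317    0.         288.56517446]
 [  0.         375.4399317  205.83326255]
 [  0.           0.           1.        ]] {'time_s': 0.1, 'qpos': array([-1.32358193e+00,  3.00422306e-01,  1.52153570e+00,  1.08545507e-06,
        1.32068614e+00, -6.66161937e-02]), 'joint_vel': array([ 0.00056853, -0.00229182, -0.00092087, -0.00032312,  0.00221329,
       -0.00063094]), 'tau': array([-1.44399968e-03, -5.32654345e+01, -3.53286445e+01,  7.09199044e-02,
        2.35351530e-02, -6.72946840e-05]), 'ee_pos': array([ 0.16976873, -0.52311086,  0.40413218]), 'eef_rot': array([-3.14054357e+00, -7.10434691e-05,  3.13830285e-01]), 'force': array([-0.45054814,  0.07294805,  0.61122213]), 'moment': array([-0.01729832, -0.03429068,  0.01794842]), 'grip_force': 0.0, 'grip_width': 0.09360358446695952}
```

View pics/t0.png

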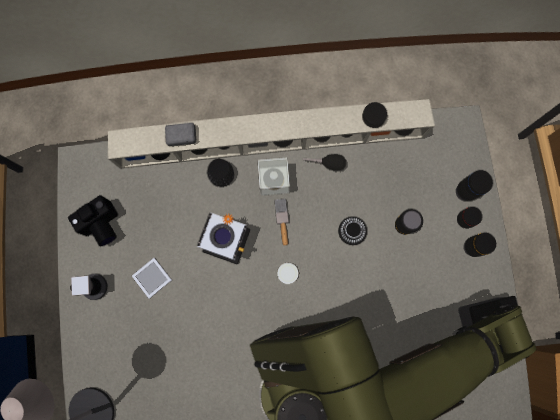

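View pics/s0.png

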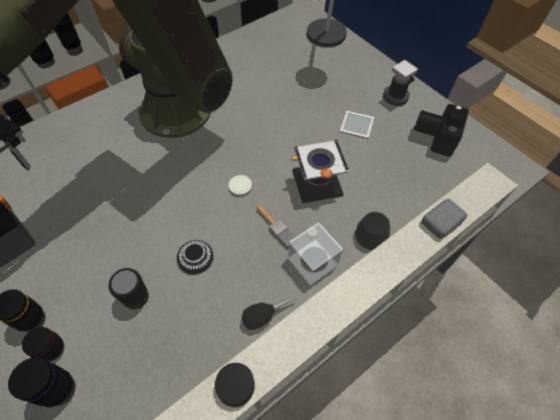

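The top view shows the polariser at (353,231), the holder opening at (222,236) and the orange wheel at (228,218). The scene view has them at (195,256), (321,158) and (327,174).

```bash
python3 - <<'E'
from h import *
a=grab("scene");b=grab("top")
for n,s,t in(("pol",(195,253),(353,231)),("open",(321,159),(222,236)),("wheel",(327,174),(228,218))):
    print(n,*tri(ray(a,s),ray(b,t)))
print(plane(b,[(353,231)],.035),plane(b,[(222,236),(228,218)],.119))
print("white/brush/spare/stack/box",plane(b,[(288,273),(284,225),(410,222),(220,172),(273,175)],.03).round(3))
E
```

```text
pol [ 0.51984223 -0.2430126   0.01624759] [np.float64(0.0010183086241881847), np.float64(0.001018308624188448)]
open [0.5348764  0.19119625 0.11181432] [np.float64(0.0003129160456843974), np.float64(0.0003129160456846043)]
wheel [0.58942352 0.16593831 0.11839808] [np.float64(0.00040729553413613166), np.float64(0.0004072955341358185)]
[[ 0.51691131 -0.24073313  0.035     ]] [[0.5335909  0.1900799  0.119     ]
 [0.58955241 0.16621178 0.119     ]]
white/brush/spare/stack/box [[ 0.401 -0.008  0.03 ]
 [ 0.563 -0.011  0.03 ]
 [ 0.527 -0.442  0.03 ]
 [ 0.772  0.19   0.03 ]
 [ 0.741  0.008  0.03 ]]
```

Call:
apply_moves:
  increments:
    - {"tz":0.7,"az":0.9}
    - {"tz":0.7,"az":0.9}
    - {"tz":0.7,"az":0.9}
    - {"tz":0.7,"az":0.9}
    - {}
  jaw: 0

```text
schema error: expected keys tx, ty, tz, ax, ay, az
```

Call:
apply_moves:
  increments:
    - {"tx":0.97,"ty":-0.78}
    - {"tx":0.97,"ty":-0.78}
    - {"tx":0.97,"ty":-0.78}
    - {"tx":0.97,"ty":-0.78}
    - {"tx":0.97,"ty":-0.78}
    - {"tx":0.97,"ty":-0.78}
    - {"tx":0.97,"ty":-0.78}
    - {"tx":0.97,"ty":-0.78}
    - {"tx":0.97,"ty":-0.78}
    - {"tx":0.97,"ty":-0.78}
    - {"tx":0.97,"ty":-0.78}
    - {"tx":0.97,"ty":-0.78}

```text
schema error: expected keys tx, ty, tz, ax, ay, az
```

```bash
python3 - <<'E'
from h import *
g=grab("wrist","w1.png");print(g["o"]["ee_pos"],g["o"]["eef_rot"],g["o"]["joint_vel"],g["p"])
E
```

```text
[ 0.16976223 -0.52312423  0.40437164] [-3.14102638e+00 -5.61021299e-05  3.13769935e-01] [ 0.00151917 -0.00147771 -0.00232029 -0.00187707  0.00100269  0.00047556] [ 0.23259781 -0.50265307  0.3838732 ]
```

View pics/w1.png

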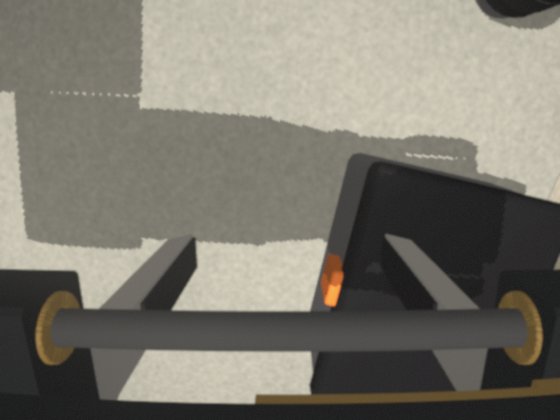

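The moves were refused because every row needs all six keys. This wrist view, taken from the start pose, shows only the bench, a black tray and the fingers. The bar hides everything below row 310, so I'll place targets at about row 150.

Call:
apply_moves:
  increments:
    - {"tx":0,"ty":0,"tz":0.7,"ax":0,"ay":0,"az":0.9}
    - {"tx":0,"ty":0,"tz":0.7,"ax":0,"ay":0,"az":0.9}
    - {"tx":0,"ty":0,"tz":0.7,"ax":0,"ay":0,"az":0.9}
    - {"tx":0,"ty":0,"tz":0.7,"ax":0,"ay":0,"az":0.9}
  jaw: 0

```text
time_s: 0.8
ee_pos: [0.1697, -0.5231, 0.3199]
eef_rot: [-3.142, 0.0, -0.003]
force: [0.5, -1.2, -0.6]
grip_width: 0.0942
grip_force: 0.0
```

Call:
apply_moves:
  increments:
    - {"tx":0.9,"ty":-0.85,"tz":0,"ax":0,"ay":0,"az":0}
    - {"tx":0.9,"ty":-0.85,"tz":0,"ax":0,"ay":0,"az":0}
    - {"tx":0.9,"ty":-0.85,"tz":0,"ax":0,"ay":0,"az":0}
    - {"tx":0.9,"ty":-0.85,"tz":0,"ax":0,"ay":0,"az":0}
    - {"tx":0.9,"ty":-0.85,"tz":0,"ax":0,"ay":0,"az":0}
    - {"tx":0.9,"ty":-0.85,"tz":0,"ax":0,"ay":0,"az":0}
    - {"tx":0.9,"ty":-0.85,"tz":0,"ax":0,"ay":0,"az":0}
    - {"tx":0.9,"ty":-0.85,"tz":0,"ax":0,"ay":0,"az":0}
    - {"tx":0.9,"ty":-0.85,"tz":0,"ax":0,"ay":0,"az":0}
    - {"tx":0.9,"ty":-0.85,"tz":0,"ax":0,"ay":0,"az":0}
    - {"tx":0.9,"ty":-0.85,"tz":0,"ax":0,"ay":0,"az":0}
    - {"tx":0,"ty":0,"tz":0,"ax":0,"ay":0,"az":0}

```text
time_s: 2.3
ee_pos: [0.4679, -0.2414, 0.3205]
eef_rot: [-3.141, -0.0, 0.002]
force: [0.3, -0.9, 0.0]
grip_width: 0.0937
grip_force: 0.0
```

```bash
python3 - <<'E'
from h import *
g=grab("wrist","w2.png");print(g["o"]["ee_pos"],g["o"]["eef_rot"],g["o"]["joint_vel"],g["p"])
np.save("g1.npy",g,allow_pickle=True)
E
```

```text
[ 0.46793922 -0.24138084  0.32051117] [-3.14142086e+00 -4.60769125e-06  2.36918516e-03] [-0.05325345 -0.01394448  0.02157943 -0.00930957 -0.00055592 -0.03655649] [ 0.53403053 -0.2413266   0.3000093 ]
```

View pics/w2.png

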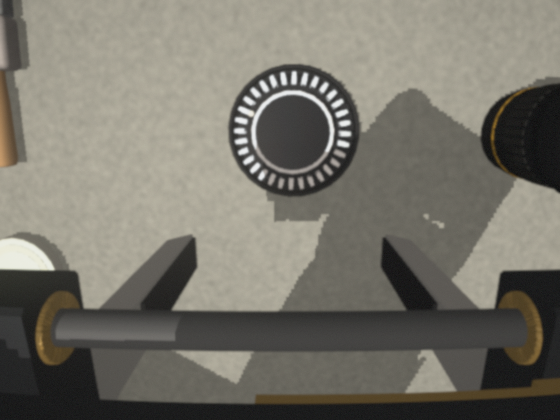

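The polariser is centred at about (293,131): a bright collar rim of radius 42 px inside a ring of separate silver teeth of radius 58 px.

```bash
cat > pol.py <<'E'
from h import *
def teeth(g,uv,z,rmin=.031,rmax=.045,thr=110,n=32):
    """teeth by contours: cast centroids to plane z; circle fit; phase mod pitch"""
    gray=cv2.cvtColor(g["im"],cv2.COLOR_BGR2GRAY)
    big=cv2.resize(gray,None,fx=4,fy=4,interpolation=cv2.INTER_CUBIC)
    m=(big>thr).astype(np.uint8)
    c0=plane(g,[uv],z)[0,:2]
    for it in range(4):
        cs,_=cv2.findContours(m,cv2.RETR_LIST,cv2.CHAIN_APPROX_NONE)
        P=[]
        for c in cs:
            M=cv2.moments(c)
            if not 60<M["m00"]<1200: continue
            p=plane(g,[((M["m10"]/M["m00"]+.5)/4-.5,(M["m01"]/M["m00"]+.5)/4-.5)],z)[0,:2]
            if rmin<np.hypot(*(p-c0))<rmax: P.append(np.r_[p,M["m00"]])
        P=np.array(P)
        A=np.c_[2*P[:,:2],np.ones(len(P))];s=np.linalg.lstsq(A,(P[:,:2]**2).sum(1),rcond=None)[0]
        c0=s[:2]
    r=np.sqrt(s[2]+c0@c0)
    d=P[:,:2]-c0;a=np.degrees(np.arctan2(d[:,1],d[:,0]));p=360/n
    ph=np.degrees(np.angle(np.exp(1j*np.radians(a*n)).mean()))/n
    res=(a-ph+p/2)%p-p/2
    return c0,r,len(P),ph,res.std(),np.hypot(*d.T).std()
def ring(g,uv,z,r=.029,thr=110):
    """largest bright contour enclosing uv whose radius is near r"""
    gray=cv2.cvtColor(g["im"],cv2.COLOR_BGR2GRAY)
    big=cv2.resize(gray,None,fx=4,fy=4,interpolation=cv2.INTER_CUBIC)
    cs,_=cv2.findContours((big>thr).astype(np.uint8),cv2.RETR_CCOMP,cv2.CHAIN_APPROX_NONE)
    out=[]
    for c in cs:
        if len(c)<200: continue
        e=cv2.fitEllipse(c);ce=((e[0][0]+.5)/4-.5,(e[0][1]+.5)/4-.5)
        if np.hypot(ce[0]-uv[0],ce[1]-uv[1])<12: 
            w=plane(g,(c[:,0]+.5)/4-.5,z)[:,:2]
            A=np.c_[2*w,np.ones(len(w))];s=np.linalg.lstsq(A,(w**2).sum(1),rcond=None)[0]
            out.append((ce,s[:2].round(4),round(np.sqrt(s[2]+s[:2]@s[:2]),4),len(c)))
    return out
E
python3 - <<'E'
from pol import *
g=np.load("g1.npy",allow_pickle=True).item()
for t in(90,110,140):print(t,teeth(g,(293,131),.022,thr=t));print(ring(g,(293,131),.035,thr=t))
E
```

```text
90 (array([ 0.52269744, -0.24411626]), np.float64(0.037585967157056144), 9, np.float64(-1.4935455862819476), np.float64(0.6308090718214151), np.float64(0.00025192178077672225))
[((289.98748779296875, 130.30075073242188), array([ 0.5245, -0.2419]), np.float64(0.0301), 1087), ((292.37939453125, 132.13339233398438), array([ 0.5232, -0.2439]), np.float64(0.0253), 838), ((294.0473327636719, 130.28451538085938), array([ 0.5235, -0.245 ]), np.float64(0.0456), 1510)]
110 (array([ 0.5235953, -0.2436463]), np.float64(0.038507666183969266), 13, np.float64(-1.3777045310212956), np.float64(0.15517576022895485), np.float64(0.0002445766475186971))
[((290.046875, 130.2493896484375), array([ 0.5245, -0.2419]), np.float64(0.0298), 1078), ((292.2962646484375, 132.2127685546875), array([ 0.5232, -0.2438]), np.float64(0.0256), 848)]
140 (array([ 0.52341286, -0.24377676]), np.float64(0.0383162553824963), 31, np.float64(-1.40716837231828), np.float64(0.09473755422643403), np.float64(0.00025612874230499584))
[((290.1791076660156, 130.09423828125), array([ 0.5247, -0.242 ]), np.float64(0.0294), 1071), ((292.2568359375, 132.44760131835938), array([ 0.523 , -0.2438]), np.float64(0.026), 860)]
```

Call:
apply_moves:
  increments:
    - {"tx":-0.9,"ty":0,"tz":0,"ax":0,"ay":0,"az":0}
    - {"tx":-0.7,"ty":0,"tz":0.5,"ax":0,"ay":0,"az":0}
    - {"tx":0,"ty":0,"tz":0.5,"ax":0,"ay":0,"az":0}
    - {"tx":0,"ty":0,"tz":0,"ax":0,"ay":0,"az":0}
    - {"tx":0,"ty":0,"tz":0,"ax":0,"ay":0,"az":0}

```text
time_s: 2.98
ee_pos: [0.4194, -0.243, 0.2909]
eef_rot: [3.141, -0.0, -0.0]
force: [0.9, -0.1, -0.4]
grip_width: 0.0939
grip_force: 0.0
```

```bash
python3 - <<'E'
from pol import *
a=np.load("g1.npy",allow_pickle=True).item()
g=grab("wrist","w3.png");np.save("g2.npy",g,allow_pickle=True);print(g["o"]["ee_pos"],g["o"]["eef_rot"])
uv=proj(g,[(.518,-.242,.03)])[0];print(uv)
for t in(90,110,140):print(t,teeth(g,uv,.022,thr=t));print(ring(g,uv,.035,thr=t))
E
```

```text
[ 0.41935678 -0.24298014  0.29091102] [ 3.14139916e+00 -3.57924584e-04 -3.34807122e-04]
[286.78836332  62.92149488]Traceback (most recent call last):
  File "<stdin>", line 5, in <module>
  File "pol.py", line 17, in teeth
    A=np.c_[2*P[:,:2],np.ones(len(P))];s=np.linalg.lstsq(A,(P[:,:2]**2).sum(1),rcond=None)[0]
              ~^^^^^^
IndexError: too many indices for array: array is 1-dimensional, but 2 were indexed
```

```bash
python3 - <<'E'
from pol import *
a=np.load("g1.npy",allow_pickle=True).item();g=np.load("g2.npy",allow_pickle=True).item()
for t in(130,145,160):
  for q,uv in((a,(293,131)),(g,(289,65))):
    try:print(t,teeth(q,uv,.022,thr=t))
    except Exception as e:print(t,e)
  A=min(ring(a,(293,131),.035,thr=t),key=lambda x:abs(x[2]-.0258));B=min(ring(g,(289,62),.035,thr=t) or [None],key=lambda x:abs(x[2]-.0258))
  print(A,B);print(tri(ray(a,A[0]),ray(g,B[0])))
E
```

```text
130 (array([ 0.52340835, -0.24378284]), np.float64(0.038304311122373216), 31, np.float64(-1.4068776152492093), np.float64(0.09983323118675141), np.float64(0.00024865434653152603))
130 too many indices for array: array is 1-dimensional, but 2 were indexed
((292.2712097167969, 132.3578338623047), array([ 0.523 , -0.2438]), np.float64(0.0259), 857) ((289.80059814453125, 51.63368606567383), array([ 0.5234, -0.2438]), np.float64(0.0257), 1000)
(array([ 0.5235738 , -0.24378963,  0.03642134]), [np.float64(3.0098998039044962e-05), np.float64(3.0098998038629624e-05)])
145 (array([ 0.5234137 , -0.24376659]), np.float64(0.03831935717863073), 31, np.float64(-1.4045328941315178), np.float64(0.08904729782878852), np.float64(0.0002610370266548162))
145 (array([ 0.52184952, -0.24439308]), np.float64(0.0374828235759578), 9, np.float64(-1.0326598119851154), np.float64(1.4403542286041282), np.float64(0.0011039505911088245))
((292.2491455078125, 132.51034545898438), array([ 0.5229, -0.2438]), np.float64(0.0261), 863) ((289.7967529296875, 51.631866455078125), array([ 0.5234, -0.2438]), np.float64(0.0259), 1013)
(array([ 0.52349045, -0.24377793,  0.03693786]), [np.float64(3.797875420402312e-05), np.float64(3.79787542037255e-05)])
160 (array([ 0.52341131, -0.24375328]), np.float64(0.03834070263945907), 31, np.float64(-1.4036431692206437), np.float64(0.08227947947919584), np.float64(0.0002868436639141119))
160 (array([ 0.52263956, -0.24389784]), np.float64(0.03767974018392771), 19, np.float64(-1.367060923438962), np.float64(0.5993811663602583), np.float64(0.0007439908215121204))
((290.5565490722656, 128.00344848632812), array([ 0.5242, -0.2423]), np.float64(0.0279), 1432) ((289.79058837890625, 51.629638671875), array([ 0.5234, -0.2438]), np.float64(0.026), 1018)
(array([ 0.52610338, -0.24324889,  0.02087736]), [np.float64(0.0006114538104456341), np.float64(0.0006114538104456692)])
```

The polariser's axis is at (0.5234, -0.2438). Its top is at about 36 mm, against 35 mm expected, and its tooth phase is -1.40°. Next I'll go over it, descend and grasp.

Call:
apply_moves:
  increments:
    - {"tx":0.87,"ty":0.03,"tz":0,"ax":0,"ay":0,"az":0}
    - {"tx":0.87,"ty":0,"tz":0,"ax":0,"ay":0,"az":0}
    - {"tx":0.87,"ty":0,"tz":0,"ax":0,"ay":0,"az":0}
    - {"tx":0.86,"ty":0,"tz":0,"ax":0,"ay":0,"az":0}
    - {"tx":0,"ty":0,"tz":0.6,"ax":0,"ay":0,"az":0}
    - {"tx":0,"ty":0,"tz":0.6,"ax":0,"ay":0,"az":0}
    - {"tx":0,"ty":0,"tz":0.5,"ax":0,"ay":0,"az":0}
    - {"tx":0,"ty":0,"tz":0.5,"ax":0,"ay":0,"az":0}
    - {"tx":0,"ty":0,"tz":0,"ax":0,"ay":0,"az":0}
    - {"tx":0,"ty":0,"tz":0,"ax":0,"ay":0,"az":0}

```text
time_s: 4.28
ee_pos: [0.523, -0.2438, 0.2251]
eef_rot: [3.141, -0.001, -0.0]
force: [0.2, 0.2, -0.4]
grip_width: 0.094
grip_force: 0.0
```

Call:
apply_moves:
  increments:
    - {"tx":0.01,"ty":0,"tz":0.05,"ax":0,"ay":0,"az":0}
    - {"tx":0,"ty":0,"tz":0,"ax":0,"ay":0,"az":0}

```text
time_s: 4.53
ee_pos: [0.5233, -0.2437, 0.2234]
eef_rot: [3.141, -0.0, -0.0]
force: [0.4, -0.1, -0.3]
grip_width: 0.094
grip_force: 0.0
```

Call:
apply_moves:
  increments:
    - {"tx":0,"ty":0,"tz":0,"ax":0,"ay":0,"az":0}
    - {"tx":0,"ty":0,"tz":0,"ax":0,"ay":0,"az":0}
    - {"tx":0,"ty":0,"tz":0,"ax":0,"ay":0,"az":0}
    - {"tx":0,"ty":0,"tz":0,"ax":0,"ay":0,"az":0}
    - {"tx":0,"ty":0,"tz":0,"ax":0,"ay":0,"az":0}
    - {"tx":0,"ty":0,"tz":0,"ax":0,"ay":0,"az":0}
  jaw: 1
  force: 20

```text
time_s: 5.28
ee_pos: [0.5233, -0.2437, 0.2232]
eef_rot: [3.142, -0.0, -0.0]
force: [-0.0, -0.5, 0.9]
grip_width: 0.0574
grip_force: 20.0
```

Call:
apply_moves:
  increments:
    - {"tx":0,"ty":0,"tz":-0.3,"ax":0,"ay":0,"az":0}
    - {"tx":0,"ty":0,"tz":-0.6,"ax":0,"ay":0,"az":0}
    - {"tx":0,"ty":0,"tz":-1,"ax":0,"ay":0,"az":0}
    - {"tx":0,"ty":0,"tz":-1,"ax":0,"ay":0,"az":0}
    - {"tx":0,"ty":0,"tz":-1,"ax":0,"ay":0,"az":0}
    - {"tx":0,"ty":0,"tz":-1,"ax":0,"ay":0,"az":0}
    - {"tx":0,"ty":0,"tz":-1,"ax":0,"ay":0,"az":0}
    - {"tx":-0.2,"ty":-0.5,"tz":0,"ax":0,"ay":0,"az":0}
    - {"tx":-0.3,"ty":-0.9,"tz":0,"ax":0,"ay":0,"az":0}
    - {"tx":-0.3,"ty":-1,"tz":0,"ax":0,"ay":0,"az":0}
    - {"tx":-0.3,"ty":-1,"tz":0,"ax":0,"ay":0,"az":0}
    - {"tx":-0.3,"ty":-1,"tz":0,"ax":0,"ay":0,"az":0}

```text
time_s: 6.78
ee_pos: [0.4802, -0.11, 0.3993]
eef_rot: [-3.141, 0.001, -0.0]
force: [1.2, -0.3, -1.1]
grip_width: 0.0574
grip_force: 20.0
```

Call:
apply_moves:
  increments:
    - {"tx":0,"ty":-1,"tz":0,"ax":0,"ay":0,"az":0}
    - {"tx":0,"ty":-1,"tz":0,"ax":0,"ay":0,"az":0}
    - {"tx":0,"ty":-1,"tz":0,"ax":0,"ay":0,"az":0}
    - {"tx":0,"ty":-1,"tz":0,"ax":0,"ay":0,"az":0}
    - {"tx":0,"ty":-1,"tz":0,"ax":0,"ay":0,"az":0}
    - {"tx":0,"ty":-1,"tz":0,"ax":0,"ay":0,"az":0}
    - {"tx":0,"ty":-1,"tz":0,"ax":0,"ay":0,"az":0}
    - {"tx":0,"ty":-1,"tz":0,"ax":0,"ay":0,"az":0}
    - {"tx":0,"ty":-1,"tz":0,"ax":0,"ay":0,"az":0}
    - {"tx":0,"ty":-1,"tz":0,"ax":0,"ay":0,"az":0}
    - {"tx":0,"ty":0,"tz":0,"ax":0,"ay":0,"az":0}
    - {"tx":0,"ty":0,"tz":0,"ax":0,"ay":0,"az":0}

```text
time_s: 8.28
ee_pos: [0.4809, 0.1881, 0.3997]
eef_rot: [3.141, 0.001, 0.0]
force: [-0.1, -0.4, -2.1]
grip_width: 0.0574
grip_force: 20.0
```

```bash
python3 - <<'E'
from pol import *
g=grab("wrist","w4.png");np.save("g3.npy",g,allow_pickle=True);print(g["o"]["ee_pos"],g["o"]["eef_rot"],g["o"]["grip_width"])
E
```

```text
[0.48087527 0.18810797 0.39965049] [3.14119928e+00 8.44038702e-04 9.71236579e-06] 0.05741739338466688
```

View pics/w4.png

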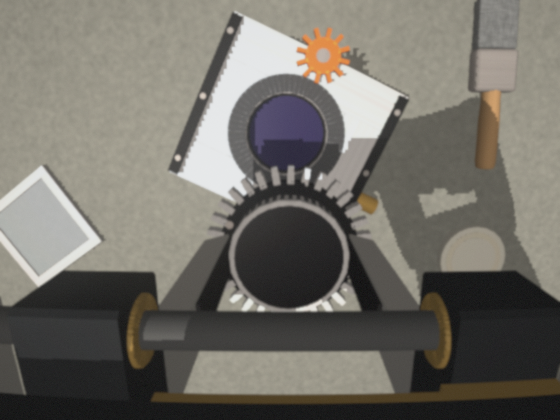

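The held polariser is at (290,253), level between the fingers. The opening is at about (288,132) inside a dark ring, and the orange wheel is at (322,55).

```bash
cat > whl.py <<'E'
from pol import *
def circ(w):
    A=np.c_[2*w,np.ones(len(w))];s=np.linalg.lstsq(A,(w**2).sum(1),rcond=None)[0];return s[:2],np.sqrt(s[2]+s[:2]@s[:2])
def wheel(g,z=.125):
    big=cv2.resize(g["im"],None,fx=4,fy=4,interpolation=cv2.INTER_CUBIC)
    h=cv2.cvtColor(big,cv2.COLOR_BGR2HSV);m=((h[...,0]>3)&(h[...,0]<18)&(h[...,1]>150)&(h[...,2]>120)).astype(np.uint8)
    cs,_=cv2.findContours(m,cv2.RETR_EXTERNAL,cv2.CHAIN_APPROX_NONE)
    # the wheel: large, roundish
    cs=[c for c in cs if cv2.contourArea(c)>8000 and max(cv2.boundingRect(c)[2:])<1.4*min(cv2.boundingRect(c)[2:])]
    c=max(cs,key=cv2.contourArea)
    uv=(c[:,0]+.5)/4-.5;w=plane(g,uv,z)[:,:2]
    c0=w.mean(0)
    for _ in range(5):
        d=w-c0;r=np.hypot(*d.T);sel=r>.0145
        a=np.degrees(np.arctan2(d[:,1],d[:,0]))
        # tips: per tooth group
        ph=np.degrees(np.angle(np.exp(1j*np.radians(12*a[sel])).mean()))/12
        k=np.round((a-ph)/30)%12
        T=[];C=[]
        for i in range(12):
            q=sel&(k==i)
            if q.sum()>5:
                p=w[q];u=p[np.hypot(*(p-c0).T)>np.hypot(*(p-c0).T).max()-.0006];T.append(u.mean(0));C.append(p.mean(0))
        T=np.array(T);c0,rt=circ(T)
    C=np.array(C);d=C-c0;a=np.degrees(np.arctan2(d[:,1],d[:,0]))
    ph=np.degrees(np.angle(np.exp(12j*np.radians(a)).mean()))/12
    cen=proj(g,[[*c0,z]])[0]
    return c0,rt,len(T),ph,((a-ph+15)%30-15).std(),cen
def dark(g,uv,z=.119,rr=(.02,.05),thr=(60,90,120,150)):
    gray=cv2.cvtColor(cv2.resize(g["im"],None,fx=4,fy=4,interpolation=cv2.INTER_CUBIC),cv2.COLOR_BGR2GRAY)
    c0=plane(g,[uv],z)[0,:2]
    # radial edges: steepest brightness change between rr along rays cast on the plate
    P=[]
    R=np.arange(rr[0],rr[1],.0002)
    for a in np.radians(np.arange(-85,86,3)):
        X=np.c_[c0[0]+R*np.cos(a),c0[1]+R*np.sin(a),np.full(len(R),z)]
        q=proj(g,X)*4+1.5
        v=cv2.remap(gray,q[:,0].astype(np.float32),q[:,1].astype(np.float32),cv2.INTER_LINEAR).ravel().astype(float)
        v=cv2.GaussianBlur(v.reshape(1,-1),(0,0),3).ravel();dv=np.gradient(v);i=dv.argmax()
        P.append(np.r_[X[i,:2],dv[i]])
    P=np.array(P);w=P[:,:2]
    for _ in range(6):
        c,r=circ(w);e=np.abs(np.hypot(*(w-c).T)-r);w2=w[e<max(.0006,1.5*np.median(e))]
        if len(w2)==len(w):break
        w=w2
    return c,r,len(w),e.std()
E
python3 - <<'E'
from whl import *
g=np.load("g3.npy",allow_pickle=True).item()
w=wheel(g);print("wheel",w)
print("outer",dark(g,(288,128),rr=(.034,.048)))
print("inner",dark(g,(288,128),rr=(.022,.034)))
for t in(110,140,170):print("held",t,teeth(g,(290,250),.40-.199,thr=t,rmin=.033))
E
```

```text
wheel (array([0.58588883, 0.16595628]), np.float64(0.016684612294127377), 12, np.float64(-13.767433502865899), np.float64(0.8250910732713217), array([322.8149396 ,  55.18642201]))
outer (array([0.53515224, 0.18986549]), np.float64(0.039915431948702694), 56, np.float64(5.860418901017869e-05))
inner (array([0.53558446, 0.18987299]), np.float64(0.026776558396058282), 57, np.float64(5.922946041458548e-05))
held 110 (array([0.49059485, 0.18860277]), np.float64(0.04124938791830529), 4, np.float64(4.935037982697993), np.float64(2.643362671945498), np.float64(0.000436135053364518))
held 140 (array([0.4838017, 0.1879531]), np.float64(0.03644111610856626), 6, np.float64(-2.5481198247950596), np.float64(2.460220408766316), np.float64(0.00040994691456008186))
held 170 (array([0.48380232, 0.18758337]), np.float64(0.03748926834724617), 5, np.float64(-2.298722356373545), np.float64(2.080726172241846), np.float64(0.0002105741252838756))
```

Call:
apply_moves:
  increments:
    - {"tx":0.6,"ty":0,"tz":0,"ax":0,"ay":0,"az":0}
    - {"tx":0.6,"ty":0.5,"tz":0,"ax":0,"ay":0,"az":0}
    - {"tx":0,"ty":0.5,"tz":0,"ax":0,"ay":0,"az":0}
    - {"tx":0,"ty":0,"tz":0,"ax":0,"ay":0,"az":0}
    - {"tx":0,"ty":0,"tz":0,"ax":0,"ay":0,"az":0}

```text
time_s: 8.95
ee_pos: [0.5171, 0.1582, 0.4003]
eef_rot: [-3.141, -0.0, -0.001]
force: [0.1, 0.4, -2.2]
grip_width: 0.0572
grip_force: 20.0
```

```bash
python3 - <<'E'
from whl import *
a=np.load("g3.npy",allow_pickle=True).item()
g=grab("wrist","w5.png");np.save("g4.npy",g,allow_pickle=True);print(g["o"]["ee_pos"],g["o"]["eef_rot"])
w=wheel(g);v=wheel(a);print("wheel",w);print(tri(ray(a,v[5]),ray(g,w[5])))
uv=proj(g,[(.535,.19,.119)])[0];print(uv)
print("outer",dark(g,uv,rr=(.034,.048)),"inner",dark(g,uv,rr=(.022,.034)))
E
```

```text
[0.51710206 0.15815213 0.40026454] [-3.14146470e+00 -2.26350328e-05 -8.45305795e-04]
wheel (array([0.58652949, 0.16557505]), np.float64(0.01636032795630685), 6, np.float64(-13.85462965914512), np.float64(1.3995502616184823), array([277.29949319, 111.82801364]))
(array([0.5865452 , 0.16565052, 0.12096117]), [np.float64(5.8144946050070495e-05), np.float64(5.8144946050890484e-05)])
[243.53042098 186.83815996]
outer (array([0.5348504 , 0.18968585]), np.float64(0.04010066566323287), 53, np.float64(8.267515270142602e-05)) inner (array([0.53651097, 0.18964353]), np.float64(0.026333258591557065), 35, np.float64(0.00014141864324151537))
```

```bash
python3 - <<'E'
from whl import *
g=np.load("g4.npy",allow_pickle=True).item();a=np.load("g3.npy",allow_pickle=True).item()
for q in(a,g):
  uv=proj(q,[q["o"]["ee_pos"]-[0,0,.188]])[0];print(uv,[ring(q,uv+[0,0],q["o"]["ee_pos"][2]-.188,thr=t) for t in(80,110)],q["o"]["ee_pos"])
cv2.imwrite("pics/c1.png",np.vstack([cv2.resize(q["im"][160:240,190:390],None,fx=3.7,fy=3.7,interpolation=cv2.INTER_CUBIC) for q in(a,g)]))
E
```

```text
[288.37114612 259.22290952] [[((288.3619384765625, 262.8908386230469), array([0.4771, 0.1881]), np.float64(0.0321), 1843), ((288.56561279296875, 256.9974365234375), array([0.481, 0.188]), np.float64(0.0258), 1200)], [((288.52166748046875, 263.3863220214844), array([0.477, 0.188]), np.float64(0.0312), 1889), ((288.4710693359375, 256.927978515625), array([0.481 , 0.1881]), np.float64(0.0261), 1217)]] [0.48087527 0.18810797 0.39965049]
[288.57578067 259.54244915] [[((288.3789978027344, 262.6797790527344), array([0.5136, 0.1582]), np.float64(0.0323), 1869), ((288.6156921386719, 257.0195617675781), array([0.5174, 0.1581]), np.float64(0.0256), 1199)], [((288.5552673339844, 263.5474853515625), array([0.5132, 0.1582]), np.float64(0.0317), 1742), ((288.5141906738281, 256.92108154296875), array([0.5174, 0.1582]), np.float64(0.0259), 1207)]] [0.51710206 0.15815213 0.40026454]
```

View pics/c1.png

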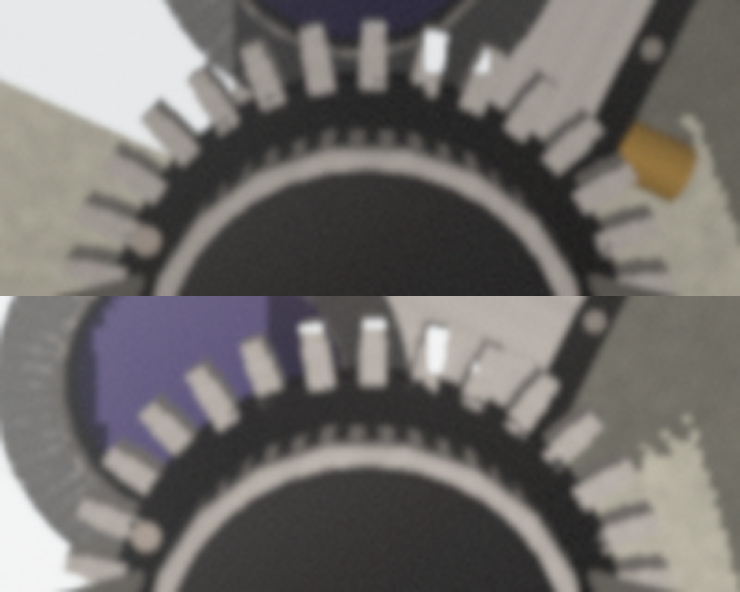

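```bash
python3 - <<'E'
from whl import *
g=np.load("g4.npy",allow_pickle=True).item();a=np.load("g3.npy",allow_pickle=True).item()
for q,L in((a,[(374,55),(317,60),(264,75),(215,100),(170,133),(433,62),(573,145)]),(g,[(373,57),(317,63),(262,70),(212,101),(165,132),(436,55),(575,144)])):
    uv=[((x+.5)/3.7-.5+190,(y+.5)/3.7-.5+160) for x,y in L]
    o=q["o"]["ee_pos"]
    w=plane(q,uv,o[2]-.2012)[:,:2]-o[:2]-[.0002,0]
    an=np.degrees(np.arctan2(w[:,1],w[:,0]));print(np.hypot(*w.T).round(4),an.round(1),((an+1.4+5.625)%11.25-5.625-1.4).round(2))
E
```

```text
[0.0384 0.0382 0.0381 0.038  0.0382 0.0385 0.0382] [ -1.7   9.5  20.5  31.5  42.9 -13.4 -46.5] [-1.71 -1.72 -2.04 -2.23 -2.08 -2.11 -1.49]
[0.0383 0.038  0.039  0.0383 0.0389 0.0396 0.0385] [ -1.4   9.7  20.5  32.1  43.4 -13.4 -46.4] [-1.42 -1.55 -2.03 -1.65 -1.6  -2.19 -1.37]
```

The held polariser sits on the tool axis to within 0.3 mm, and its tooth phase is about -1.75°. The seat is at (0.5351, 0.1898) and the wheel is 56.5 mm from it at -25.1°, which agrees with the 56.2 mm given. Meshing needs a phase of about -1.2°, so I'll turn +0.5° in yaw and go over the opening.

Call:
apply_moves:
  increments:
    - {"tx":0.3,"ty":-0.5,"tz":0,"ax":0,"ay":0,"az":-0.1}
    - {"tx":0.3,"ty":-0.55,"tz":0,"ax":0,"ay":0,"az":0}
    - {"tx":0,"ty":0,"tz":0.5,"ax":0,"ay":0,"az":0}
    - {"tx":0,"ty":0,"tz":0.5,"ax":0,"ay":0,"az":0}
    - {"tx":0,"ty":0,"tz":0.5,"ax":0,"ay":0,"az":0}
    - {"tx":0,"ty":0,"tz":0.4,"ax":0,"ay":0,"az":0}
    - {"tx":0,"ty":0,"tz":0,"ax":0,"ay":0,"az":0}
    - {"tx":0,"ty":0,"tz":0,"ax":0,"ay":0,"az":0}
  force: 10

```text
time_s: 10.0
ee_pos: [0.5354, 0.1899, 0.3436]
eef_rot: [-3.141, -0.001, 0.008]
force: [-0.0, 0.9, -0.8]
grip_width: 0.0572
grip_force: 10.0
```

```bash
python3 - <<'E'
from whl import *
g=grab("wrist","w6.png");np.save("g5.npy",g,allow_pickle=True);print(g["o"]["ee_pos"],g["o"]["eef_rot"],g["o"]["force"])
uv=proj(g,[(.56,.178,.13)])[0];print(uv)
x,y=int(uv[0]),int(uv[1])
y0=max(0,y-75);cv2.imwrite("pics/c2.png",cv2.resize(g["im"][y0:y0+150,x-100:x+100],None,fx=4,fy=4,interpolation=cv2.INTER_CUBIC));print(x-100,y0)
try:print(wheel(g))
except Exception as e:print(e)
E
```

```text
[0.53537209 0.18986753 0.34361367] [-3.14139621e+00 -6.93966409e-04  8.29957261e-03] [-0.02206604  0.86367599 -0.79301307]
[311.5598866  198.01426521]
211 123
(array([0.58635719, 0.16580029]), np.float64(0.016876085949241924), 12, np.float64(-13.724709091293258), np.float64(1.0703329962854742), array([335.2940411 , 147.09067666]))
```

View pics/c2.png

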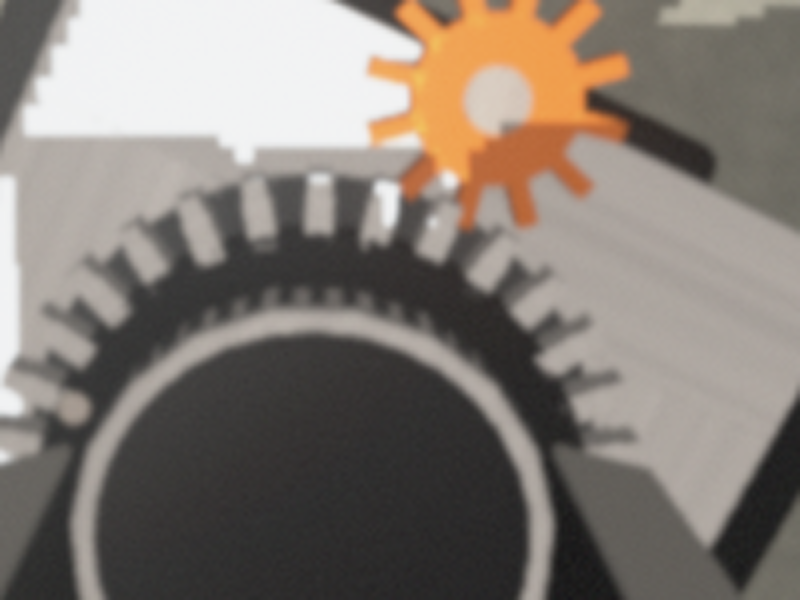

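The wheel is at the same place and phase, and the tooth line-up looks right. Next I'll lower it gently past wheel-top height (TCP about 0.333) and watch the force.

Call:
apply_moves:
  increments:
    - {"tx":-0.01,"ty":0,"tz":0.1,"ax":0,"ay":0,"az":0}
    - {"tx":0,"ty":0,"tz":0.1,"ax":0,"ay":0,"az":0}
    - {"tx":0,"ty":0,"tz":0.1,"ax":0,"ay":0,"az":0}
    - {"tx":0,"ty":0,"tz":0.05,"ax":0,"ay":0,"az":0}
    - {"tx":0,"ty":0,"tz":0.03,"ax":0,"ay":0,"az":0}
    - {"tx":0,"ty":0,"tz":0.03,"ax":0,"ay":0,"az":0}
    - {"tx":0,"ty":0,"tz":0,"ax":0,"ay":0,"az":0}

```text
time_s: 10.92
ee_pos: [0.535, 0.1899, 0.3308]
eef_rot: [3.142, 0.0, 0.008]
force: [0.5, 0.2, -0.9]
grip_width: 0.0572
grip_force: 10.0
```

Call:
apply_moves:
  increments:
    - {"tx":0,"ty":0,"tz":0.03,"ax":0,"ay":0,"az":0}
    - {"tx":0,"ty":0,"tz":0.03,"ax":0,"ay":0,"az":0}
    - {"tx":0,"ty":0,"tz":0.03,"ax":0,"ay":0,"az":0}
    - {"tx":0,"ty":0,"tz":0,"ax":0,"ay":0,"az":0}

```text
time_s: 11.42
ee_pos: [0.535, 0.1899, 0.3281]
eef_rot: [3.142, 0.0, 0.008]
force: [-0.9, -0.2, -1.8]
grip_width: 0.0577
grip_force: 10.0
```

Call:
apply_moves:
  increments:
    - {"tx":0,"ty":0,"tz":0.02,"ax":0,"ay":0,"az":0}
    - {"tx":0,"ty":0,"tz":0.02,"ax":0,"ay":0,"az":0}
    - {"tx":0,"ty":0,"tz":0,"ax":0,"ay":0,"az":0}

```text
time_s: 11.8
ee_pos: [0.535, 0.1899, 0.3272]
eef_rot: [-3.142, -0.0, 0.008]
force: [-1.9, -0.4, 1.3]
grip_width: 0.0576
grip_force: 10.0
```

Call:
apply_moves:
  increments:
    - {"tx":0,"ty":0,"tz":0.02,"ax":0,"ay":0,"az":0}
    - {"tx":0,"ty":0,"tz":0,"ax":0,"ay":0,"az":0}

```text
time_s: 12.05
ee_pos: [0.5349, 0.1899, 0.3271]
eef_rot: [-3.142, -0.0, 0.008]
force: [-4.7, -1.4, 7.3]
grip_width: 0.0578
grip_force: 10.0
```

```bash
python3 - <<'E'
from whl import *
g=grab("wrist","w7.png");print(g["o"]["ee_pos"],g["o"]["force"])
x,y=211,123
uv=proj(g,[(.56,.178,.123)])[0];x,y=int(uv[0])-100,max(0,int(uv[1])-75)
cv2.imwrite("pics/c3.png",cv2.resize(g["im"][y:y+150,x:x+200],None,fx=4,fy=4,interpolation=cv2.INTER_CUBIC))
print(wheel(g))
E
```

```text
[0.53494048 0.18989442 0.3270811 ] [-4.70469775 -1.39736519  7.32265814]
(array([0.58627849, 0.16577355]), np.float64(0.016972848572774375), 12, np.float64(-13.89234030483255), np.float64(1.1838098867695934), array([339.54184699, 148.94977988]))
```

View pics/c3.png

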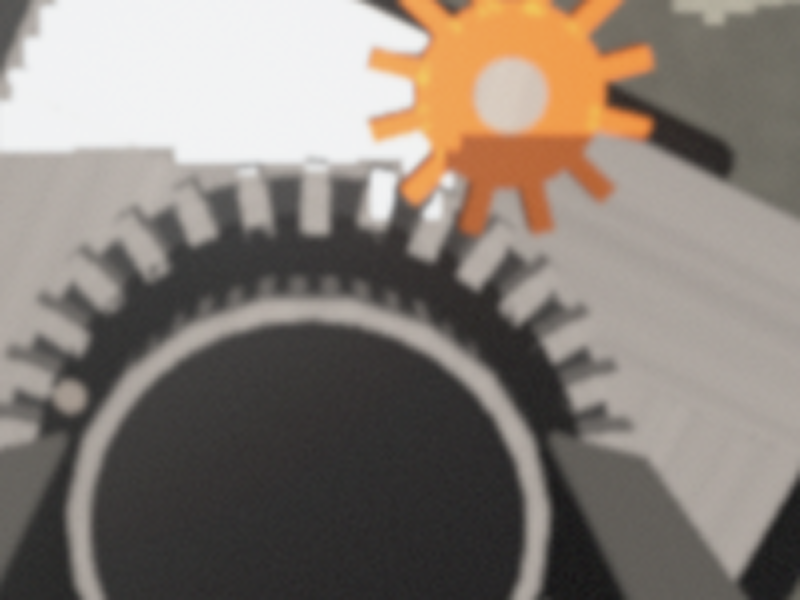

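The wheel tooth at (475,215) sits between polariser teeth (435,225) and (490,250), so they are meshed. A support force of 7 N appeared at TCP z = 0.3271, right at the predicted home height of 0.3272. Next I'll release and back off.

Call:
apply_moves:
  increments:
    - {"tx":0,"ty":0,"tz":0,"ax":0,"ay":0,"az":0}
    - {"tx":0,"ty":0,"tz":0,"ax":0,"ay":0,"az":0}
    - {"tx":0,"ty":0,"tz":0,"ax":0,"ay":0,"az":0}
    - {"tx":0,"ty":0,"tz":0,"ax":0,"ay":0,"az":0}
    - {"tx":0,"ty":0,"tz":0,"ax":0,"ay":0,"az":0}
    - {"tx":0,"ty":0,"tz":-0.3,"ax":0,"ay":0,"az":0}
    - {"tx":0,"ty":0,"tz":-0.6,"ax":0,"ay":0,"az":0}
    - {"tx":0,"ty":0,"tz":-0.8,"ax":0,"ay":0,"az":0}
    - {"tx":-1,"ty":0,"tz":-0.8,"ax":0,"ay":0,"az":0}
    - {"tx":-1,"ty":0,"tz":0,"ax":0,"ay":0,"az":0}
    - {"tx":0,"ty":0,"tz":0,"ax":0,"ay":0,"az":0}
    - {"tx":0,"ty":0,"tz":0,"ax":0,"ay":0,"az":0}
  jaw: 0

```text
time_s: 13.6
ee_pos: [0.4753, 0.1894, 0.4023]
eef_rot: [-3.141, -0.001, 0.008]
force: [-0.6, -0.3, 0.6]
grip_width: 0.0939
grip_force: 0.0
```

```bash
python3 - <<'E'
from whl import *
g=grab("wrist","w8.png");np.save("g6.npy",g,allow_pickle=True);print(g["o"]["ee_pos"],g["o"]["force"],g["o"]["grip_width"])
uv=proj(g,[(.535,.19,.139)])[0];print(uv,ring(g,uv,.139,thr=140),ring(g,uv,.145,thr=140))
print(wheel(g))
E
```

```text
[0.47532533 0.18940082 0.40225242] [-0.56225879 -0.25171805  0.585873  ] 0.09393527707578778
[288.56920047 127.75134586] [((289.27117919921875, 126.79093933105469), array([0.5348, 0.1896]), np.float64(0.0322), 4386)] [((289.27117919921875, 126.79093933105469), array([0.535 , 0.1896]), np.float64(0.0314), 4386)]
(array([0.58580275, 0.16596665]), np.float64(0.016716355165709896), 12, np.float64(-13.94391235142682), np.float64(0.7127987322567254), array([326.27004154,  48.4077149 ]))
```

View pics/w8.png

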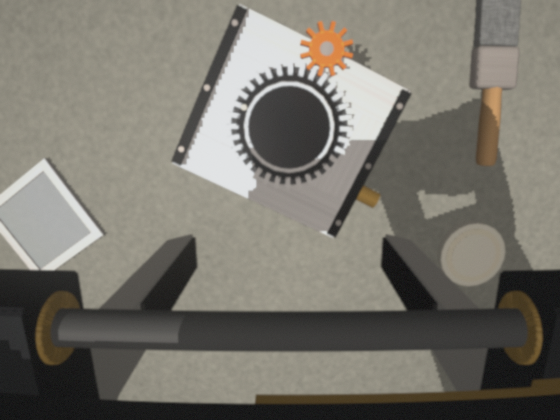

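It looks flat, centred and meshed, with the rim at (289,127). I'll take one more view from a shifted place to check its height by parallax.

Call:
apply_moves:
  increments:
    - {"tx":0,"ty":0.9,"tz":0,"ax":0,"ay":0,"az":0}
    - {"tx":0,"ty":1,"tz":0,"ax":0,"ay":0,"az":0}
    - {"tx":0,"ty":1,"tz":0,"ax":0,"ay":0,"az":0}
    - {"tx":0,"ty":0,"tz":0,"ax":0,"ay":0,"az":0}
    - {"tx":0,"ty":0,"tz":0,"ax":0,"ay":0,"az":0}
    - {"tx":0,"ty":0,"tz":0,"ax":0,"ay":0,"az":0}

```text
time_s: 14.4
ee_pos: [0.4759, 0.1031, 0.4012]
eef_rot: [-3.142, 0.0, 0.009]
force: [0.6, 0.9, 0.7]
grip_width: 0.094
grip_force: 0.0
```

```bash
python3 - <<'E'
from whl import *
a=np.load("g6.npy",allow_pickle=True).item();g=grab("wrist","w9.png");print(g["o"]["ee_pos"])
def cen(q):
    uv=proj(q,[(.535,.19,.139)])[0];h=cv2.cvtColor(cv2.resize(q["im"],None,fx=4,fy=4,interpolation=cv2.INTER_CUBIC),cv2.COLOR_BGR2GRAY)
    m=(h<110).astype(np.uint8);n,l,s,c=cv2.connectedComponentsWithStats(m)
    k=l[int(uv[1]*4),int(uv[0]*4)];cs=cv2.findContours((l==k).astype(np.uint8),cv2.RETR_EXTERNAL,cv2.CHAIN_APPROX_NONE)[0]
    e=cv2.fitEllipse(max(cs,key=len));w=plane(q,(max(cs,key=len)[:,0]+.5)/4-.5,.139)[:,:2]
    print(circ(w));return ((e[0][0]+.5)/4-.5,(e[0][1]+.5)/4-.5)
print("glass",tri(ray(a,cen(a)),ray(g,cen(g))))
print("wheel",tri(ray(a,wheel(a)[5]),ray(g,wheel(g)[5])))
E
```

```text
[0.47585414 0.10307021 0.40124948]
(array([0.53489387, 0.18988757]), np.float64(0.025545567503028308))
(array([0.53522149, 0.18985915]), np.float64(0.02535839665197169))
glass (array([0.53551798, 0.18988901, 0.13823475]), [np.float64(0.00014855696565456306), np.float64(0.00014855696565411946)])
wheel (array([0.58613614, 0.16579625, 0.12317043]), [np.float64(1.7112567310729763e-05), np.float64(1.7112567311333813e-05)])
```

The rim is at 138 mm. Home is 139 mm and unmeshed would be 145 mm, so it is seated and centred.

```bash
python3 -c "
from station import hand_in
print(hand_in())"
```

```text
the job is handed in; nothing more can be done
None
```

The polariser is meshed with the drive wheel, seated flat in the holder and released, and the job is handed in; my last check put its rim at 138 mm (home is 139 mm) and within about 0.5 mm of centre.

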